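# Set up a stepped spindle on V-blocks for a runout check

### The job

Set the stepped spindle up for a runout check on the surface plate. Put the brass packing on the plate with the loose V-block squarely on top of it, in line with the magnetic V-block and between that and the end stop; then lay the spindle gently across both vees, its thick journal in the magnetic V-block and its thin journal in the packed-up one, each journal carried at about the middle of its length, so that it lies level. Then stand the dial gauge on the plate behind the spindle with its plunger pressed in by the middle of the wide centre part, and leave the oil bottle standing where it is.

Things in the scene. Friction and masses are not known exactly. Their poses are not given: they have to be found in the camera images.
- plate: Fixed cast-iron surface plate, dark top, green sides, 180 (x) x 260 (y) x 30 mm, behind the row of loose parts. Origin at the centre of its underside: its top is at z = 30 mm. Its -x side faces the robot, +x is behind. The job is laid out on its top.
- mag_vblock: Steel V-block held fast by its magnet (fixed) on the plate near its left or right end and parallel to it; red knob on its front. 56 (x) x 30 (y) x 44 mm; 90 degree vee along y, open at the top, its planes meeting 20 mm above the underside. Origin at the centre of its underside. The thick journal lies in it with its axis 41 mm above the plate's top.
- end_stop: End stop fixed near the plate's other end, in line with the vee, 195 mm from the magnetic V-block (origins): grey foot 34 x 34 mm, steel post with black knob, 68 mm high, pin along y reaching 27 mm to either side, 41 mm up. Origin at the centre of its underside. The spindle's thin end points to it and does not reach it.
- packing: Loose brass packing plate, 62 (x) x 38 (y) x 10 mm, 0.19 kg, flat on the worktop in the row in front of the plate. Origin at the centre of its underside. It makes up the height between the thick and the thin journal. Its place: 100 mm from the magnetic V-block (centre to centre) straight towards the end stop, axes parallel.
- vblock: Loose steel V-block without a knob, same size and shape as the magnetic one: 56 (x) x 30 (y) x 44 mm, vee along y; its end faces (30 mm apart, along y) are flat, its 56 mm sides have a groove 4 mm deep, 14 to 24 mm up. 0.42 kg, upright on the worktop in the row. Origin at the centre of its underside.
- spindle: Steel spindle along its own y, 155 mm, 0.62 kg; origin on its axis, mid length. y -22.5 to 22.5 mm: centre part, diameter 38; up to +77.5: thick journal, 30; down to -77.5: thin journal, 16. Starts level in a wooden cradle on the balance's beige pan (134 mm high), axis at z = 176 mm, 32 mm over the cradle's floor, free for y -43 to 43. Set up: journal middles (y = +-50) over the V-blocks.
- gauge: Dial gauge on a stand, 0.62 kg, upright in the row. Origin under the column, at the foot's underside. Foot x -28 to 40, 58 mm wide, 22 high; column with black cap (carry it there) 24 mm thick, 114 to 148 mm high. Dial and plunger on an arm at x = -75 mm, y = 0, dial top 122 mm high; plunger tip points down, free at z = 57 mm; set up, the spindle's top (60 mm over the plate) pushes it in 3 mm.
- gauge_plunger (a joint): Travel of the gauge's spring plunger: 0 = free (tip 57 mm above the foot's underside), 0.010 = pushed fully up; about 1 N at 3 mm.
- oil_bottle: Small oil bottle with a spout, 46 mm in diameter, 131 mm high, standing at the left end of the row. Not part of the job. Origin at the centre of its underside.
There are look-alikes about, which are no part of the job. What is shaped like the vblock but turquoise is not meant.

How it is judged:
At the end, for the whole second after the job is handed in: packing flat on the plate, loose V-block upright on it (12 mm) and in line with the magnetic one (10 mm, 0.14 rad); spindle level (0.025 rad) in both vees, thick end in the magnetic one, journals centred (12 mm); gauge upright behind, plunger pressed in by the centre part; all at rest (height (world z) of packing between 0.028 and 0.032 m and angle between each of packing, vblock, gauge's own z axis and vertical below 0.03 rad and z of vblock in the frame of packing between 0.008 and 0.012 m and x of vblock in the frame of packing between -0.012 and 0.012 m and y of vblock in the frame of packing between -0.012 and 0.012 m and x of vblock in the frame of mag_vblock between -0.01 and 0.01 m and angle between the y axis of vblock and the y axis of mag_vblock, either way round below 0.14 rad and y of mag_vblock in the frame of spindle between 0.038 and 0.062 m and y of vblock in the frame of spindle between -0.062 and -0.038 m and angle between spindle's own y axis and vertical between 1.5458 and 1.5958 rad and height (world z) of spindle between 0.068 and 0.075 m and contact force between spindle and mag_vblock above 0.3 N and contact force between spindle and vblock above 0.3 N and height (world z) of gauge between 0.028 and 0.032 m and x of gauge in the frame of plate above 0 m and y of spindle in the frame of gauge between -0.015 and 0.015 m and value of joint gauge_plunger above 0.0008 m and contact force between gauge and spindle above 0.1 N and linear speed of each of packing, vblock, spindle, gauge below 0.01 m/s); the robot touches nothing.
It fails at once if the oil bottle is knocked over or shoved more than 30 mm (angle between oil_bottle's own z axis and vertical above 0.4 rad or distance of oil_bottle from where it was at the start of the episode above 0.03 m).
It fails at once if the spindle is dropped or rammed into a V-block (over 100 N) (contact force between spindle and mag_vblock above 100 N or contact force between spindle and vblock above 100 N).
It also fails if it takes over 128 s, if anything falls off the work surface, if the arm or the gripper's body presses on something with over 40 N, if the wrist force passes 120 N, or if a joint passes its speed limit or range.

### The arm

A 6-joint arm with a two-finger parallel gripper is mounted at the origin on a cart in front of the work surface, level with it; the furniture and walls round the work are solid. World frame = base frame: x ahead of the robot, y to its left, z up, the work surface at z = 0. Lengths are in m, angles in rad, forces in N, time in s.
With the tool pointing down it reaches from about 0.375 to 0.975 m from the base axis. Payload 3.8 kg.
Tool frame: the origin (TCP) lies at the very end of the fingers, on their centre line; the grasp point (between the pads) lies 19 mm behind it; y points along the fingers, x is the direction in which the jaws open and shut, and the axes are right-handed (so a half turn about y gives the same grasp; the last joint's range is limited). The gripper opens to 85 mm and grips with 20 to 120 N. Pads are 22 mm wide; open, the fingers measure 114 mm over their backs; the gripper's body (76 mm by 85 mm) begins 54 mm behind the grasp point. The pads swing forward as they close: fully open they stand 13 mm farther back than shut.
Start: joints at [1.185, 0.264, 1.604, -0, 1.274, -0.037], TCP at [0.231, 0.634, 0.231] pointing down, gripper open.
Joint ranges: [-2.63, 2.63], [-0.94, 2.18], [0.31, 2.57], [-1.31, 4.45], [0, 2.66], [-2.55, 2.55]. Speed limits (rad/s): [2.57, 2.57, 3.14, 3.14, 3.14, 3.14].

### API

Orientations are given as a rotation vector (axis times angle).
In Python, from workcell import bot, cams gives the robot as it stands.
- The arm moves only by the tool play_rows, never from a script. Its argument "motion" is a list of rows, each a list of 2 entries, a list of its own where there are three numbers: the shift along the world's x, y, z normalised to -1 to 1, where 1 is 400 mm, then the turn, a rotation vector about the world's x, y, z normalised to -1 to 1, where 1 is pi/4 rad. In form: [[[tx, ty, tz], [ax, ay, az]], ...]. A call has 1 to 10 rows; each row is the pose to reach, as a shift and turn from the pose commanded when the call began; what a row does not reach only later rows make up. A row lasts 1/8 s, in which the tool goes at most 62.5 mm and 10.7 degrees, less where a joint would pass 70% of its speed; a pose out of reach is approached as far as the arm can. A call with a number of a shift or a turn outside -1 to 1 is refused whole. A call with a gripper value outside its range is refused whole. "gripper" is the closure, from 0 (fully open) to 1 (shut), set as the call begins (left out, the last holds). The fingers move at their own pace and stop on an object; "squeeze" is the grip in N (left out, the last holds). Time passes only in rows, so rows that repeat a pose let the fingers close. It gives the time, the measured TCP pose, the force and the opening at its end, in the units of the state.
- bot.read_state(): the state, without advancing time (a new reading comes with each control period).
- cams.read_camera(name): name is "scene" or "top" or "wrist"; returns (picture, depth): 480x640x3 uint8, red, green, blue; 480x640 float32, m along the optical axis (not along the pixel's ray), 0 where there is no reading.
- cams.calibration(name): a dict with "mtx" (3x3 intrinsics, pixels), "R" (3x3) and "t" (3): a world point X has camera coordinates R X + t; the wrist camera has in their place "tool_from_camera" (4x4, takes a point from camera to tool coordinates, whose origin is the TCP and whose axes are the tool frame's). Camera axes: x right, y down, z forward; pixel columns grow to the right and rows downward; lengths in m; the calibration is good to about 2 mm. A picture is of the moment at which its call begins: read the wrist's pose just before it. calibration takes no time and is no camera call.
- bot.finish_job(): hands the job in, once; it reports no verdict.
Trained networks look in the newest picture that a camera, given by its name, has taken for a name from the list of things; names that differ only in an ending like _2 or _b are one class to them, and where a whole thing is asked for, a point or a joint stands for the part that bears it (a point fixed in the world has none). Each returns a list of dicts, best first, with "conf" (0 to 1); they miss things now and then, are a little off and sometimes report something else, mostly with a low value. They report only what shows in the picture. A call takes as long as a camera call. They do not tell look-alikes from the thing itself.
- cams.recognise(camera, label): "xyz" ([x, y, z] in m, in the coordinates of the camera as it stood for that picture, good to about 4 mm: the middle of the surface that is visible of it).
- cams.regions_of(camera, label): "mask" (480x640 bool, what is visible of it).
- cams.mark_of(camera, label): "xyz" ([x, y, z] in m, in the coordinates of the camera as it stood for that picture, good to about 4 mm: a listed point, or the origin of a listed thing).
The state is a dict: "time": time; "q": joint angles; "joint_vel": joint speeds; "joint_torque": joint torques, N m; "tool_pos": TCP position; "tcp_rot": TCP orientation; "wrist_force": force on the tool from outside, world axes, zero at the start; "torque": the same for the moment, N m; "width": opening from 0.0 (shut) to 1.0 (fully open).
Only numpy, scipy, OpenCV 4.12 (cv2) and the standard library are available. Lean on these libraries where they do the work, as an engineer would, in place of code of your own. Each camera call takes 0.05 s, during which the arm holds its last target.

## Working session

There is one attempt and no reset: what is moved stays moved. The work goes in short steps, Python scripts to look and compute and a tool call to move; the robot and the scene stay as the last step left them, time stands still between calls to the robot, and variables do not carry over. Pictures are saved under pics/ and viewed, and the job is handed in when it is done.

Besides the shell and the picture viewer there is one more tool, called after "Request:" by a JSON object that holds its "name" and its "arguments". play_rows: Moves the arm, as the interface text tells. Its arguments: {"type":"object","properties":{"motion":{"type":"array","items":{"type":"array"}},"gripper":{"type":"number"},"squeeze":{"type":"number"}},"required":["motion"]}

```bash
ls; mkdir -p pics; cat > h.py <<'E'
import numpy as np, cv2
from workcell import bot, cams
def save(name,fn):
    im,d=cams.read_camera(name); cv2.imwrite('pics/'+fn,im[:,:,::-1]); np.save('pics/'+fn[:-4]+'.npy',d); return im,d
def cal(name):
    c=cams.calibration(name); K=np.array(c['mtx'])
    if 'R' in c:
        R=np.array(c['R']);t=np.array(c['t']); return K,R.T,-R.T@t
    from scipy.spatial.transform import Rotation as Ro
    s=bot.read_state(); T=np.array(c['tool_from_camera']); Rt=Ro.from_rotvec(s['tcp_rot']).as_matrix()
    return K,Rt@T[:3,:3],Rt@T[:3,3]+np.array(s['tool_pos'])
def cloud(name,d):
    K,R,o=cal(name); v,u=np.mgrid[0:480,0:640]
    p=np.stack([(u-K[0,2])/K[0,0]*d,(v-K[1,2])/K[1,1]*d,d],-1)
    return p@R.T+o
def w(name,x):
    K,R,o=cal(name); return R@np.array(x)+o
E
python3 - <<'E'
from h import *
print(bot.read_state())
for n in('scene','top','wrist'):
    save(n,n+'0.png'); print(n,cal(n))
E
```

```text
pics
{'time': 0.0, 'q': array([ 1.18512029e+00,  2.64766125e-01,  1.60537187e+00,  1.92992499e-05,
        1.27371757e+00, -3.69222673e-02]), 'joint_vel': array([-0.0008294 ,  0.00046777,  0.00051919,  0.00090013,  0.00070872,
       -0.00125418]), 'joint_torque': array([-2.39485315e-03, -5.15111160e+01, -3.67315614e+01, -2.06073100e-04,
        1.29854566e-02, -1.77194408e-05]), 'tool_pos': array([0.23039842, 0.63367859, 0.22995445]), 'tcp_rot': array([-1.35549168, -0.94715283,  0.95031164]), 'wrist_force': array([-0.07366047, -0.57181706, -0.1433784 ]), 'torque': array([ 0.03969003,  0.02731122, -0.00083361]), 'width': 1.0020622744112526}
scene (array([[549.28891714,   0.        , 313.42744213],
       [  0.        , 549.28891714, 239.43510168],
       [  0.        ,   0.        ,   1.        ]]), array([[ 0.69577705, -0.51664171,  0.49897458],
       [-0.7179867 , -0.51936826,  0.46341311],
       [ 0.01973302, -0.68068932, -0.7323064 ]]), array([-0.03112206, -0.56789556,  0.91605366]))
top (array([[544.75307987,   0.        , 314.53421633],
       [  0.        , 544.75307987, 235.08913453],
       [  0.        ,   0.        ,   1.        ]]), array([[ 0.02215528, -0.99821111,  0.05553121],
       [-0.99973073, -0.02250391, -0.00566067],
       [ 0.00690021, -0.05539084, -0.99844091]]), array([ 0.45514283, -0.06804903,  1.28604692]))
wrist (array([[378.53414366,   0.        , 317.44416327],
       [  0.        , 378.53414366, 245.14306258],
       [  0.        ,   0.        ,   1.        ]]), array([[ 0.3412512 ,  0.90775689,  0.24397757],
       [ 0.93997127, -0.32920353, -0.08988347],
       [-0.00127406,  0.26000475, -0.9656065 ]]), array([0.1686578 , 0.65652241, 0.37423295]))
```

View pics/top0.png

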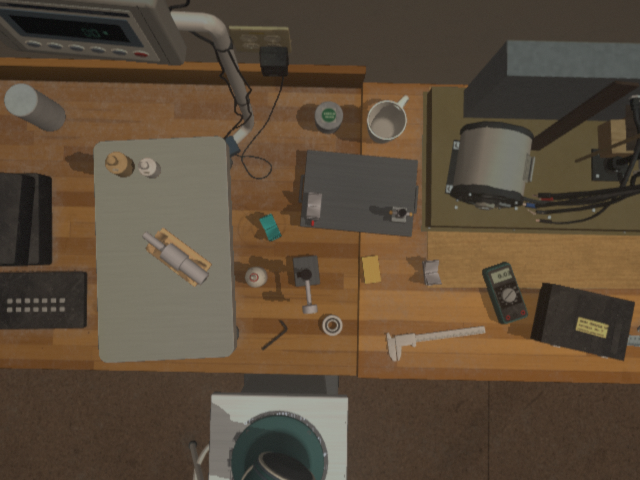

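View pics/scene0.png

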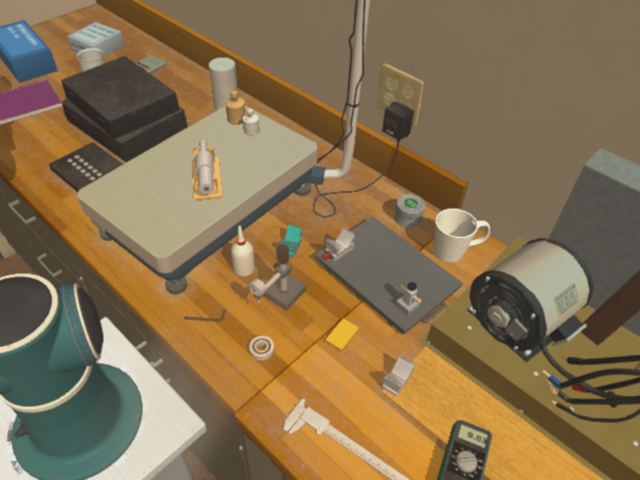

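View pics/wrist0.png

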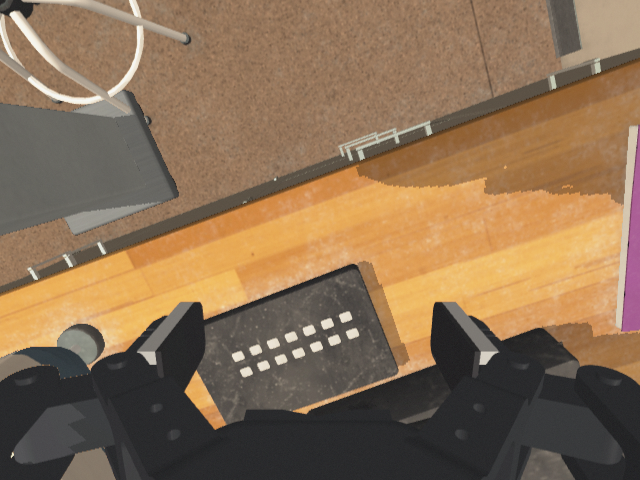

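```bash
cat > m.py <<'E'
from h import *
for n in('top','scene'):
    im,d=save(n,n+'1.png'); P=cloud(n,d)
    for l in 'plate mag_vblock end_stop packing vblock spindle gauge oil_bottle'.split():
        for r in cams.regions_of(n,l)[:2]:
            m=r['mask']&(d>0)
            if m.sum()<10: continue
            p=P[m]; zt=np.percentile(p[:,2],95); q=p[abs(p[:,2]-zt)<.004]
            rc=cv2.minAreaRect((q[:,:2]*1000).astype(np.float32))
            vv,uu=np.nonzero(m)
            print(n,l,round(r['conf'],2),m.sum(),'px',int(uu.mean()),int(vv.mean()),'zt %.4f'%zt,'toprect',np.round(rc[0],1),np.round(rc[1],1),round(rc[2],1))
        for r in cams.mark_of(n,l)[:2]: print('    mark',round(r['conf'],2),np.round(w(n,r['xyz']),4))
E
python3 m.py
```

```text
top plate 0.77 8332 px 359 192 zt 0.0343 toprect [ 624.7 -175.6] [258.9 179.3] 86.0
    mark 0.7 [ 0.6279 -0.178  -0.0019]
    mark 0.25 [ 0.443  -0.3453  0.0025]
top mag_vblock 0.6 387 px 313 207 zt 0.0750 toprect [589.5 -71.6] [29.1 55.9] 85.2
    mark 0.92 [ 0.5839 -0.0733  0.029 ]
top end_stop 0.62 283 px 398 214 zt 0.1003 toprect [ 574.7 -266. ] [15.5 16. ] 45.6
    mark 0.55 [ 0.578  -0.2667  0.0296]
top packing 0.75 430 px 370 269 zt 0.0142 toprect [ 448.1 -208.7] [60.9 36.3] 9.0
    mark 0.63 [ 0.576  -0.2644  0.0305]
    mark 0.59 [ 0.4501 -0.2088  0.0013]
top vblock 0.95 400 px 430 272 zt 0.0457 toprect [ 445.3 -347.1] [55.3 29.7] 6.2
top vblock 0.57 333 px 270 227 zt 0.0447 toprect [540.2  27.5] [55.3 28. ] 25.5
    mark 0.92 [5.423e-01 2.780e-02 4.000e-04]
    mark 0.69 [ 0.4439 -0.3454  0.0034]
top spindle 0.6 1074 px 177 259 zt 0.1947 toprect [450.  188.2] [99.  27.6] 51.8
top spindle 0.38 434 px 370 269 zt 0.0141 toprect [ 448.3 -208.7] [60.6 36.3] 9.0
    mark 0.59 [0.4669 0.2199 0.1803]
top gauge 0.7 970 px 306 278 zt 0.1480 toprect [435.8 -57.5] [21.4 21.3] 64.8
   
[... 567 characters left out ...]
.029 ]
    mark 0.71 [ 0.4449 -0.2111 -0.002 ]
scene vblock 0.96 690 px 397 375 zt 0.0441 toprect [ 442.8 -345.5] [58.3 29.6] 7.5
scene vblock 0.62 399 px 292 238 zt 0.0442 toprect [539.4  28.5] [59.5 27.8] 25.4
    mark 0.87 [ 0.4445 -0.3405  0.0015]
    mark 0.67 [0.5391 0.0312 0.002 ]
scene spindle 0.64 809 px 204 168 zt 0.1946 toprect [448.8 189.3] [104.2  26.8] 52.4
    mark 0.78 [0.4693 0.2129 0.1795]
scene gauge 0.78 1735 px 279 282 zt 0.1458 toprect [433.2 -56.2] [24.7 20.8] 67.2
    mark 0.6 [ 4.376e-01 -5.380e-02 -2.000e-04]
scene oil_bottle 0.84 796 px 242 255 zt 0.1025 toprect [422.6  54.4] [5.3 9.8] 58.6
    mark 0.77 [0.4245 0.0595 0.0011]
    mark 0.4 [ 0.4467 -0.2103 -0.0013]
```

```bash
cat >> h.py <<'E'
from scipy.spatial.transform import Rotation as Ro
def pose():
    s=bot.read_state(); return np.array(s['tool_pos']),Ro.from_rotvec(s['tcp_rot']).as_matrix(),s
def go(x,y,z,yaw=None):
    """shift/turn numbers to TCP (m), tool x axis at yaw deg (mod 180 nearest unless full)"""
    p,R,s=pose()
    print('t %.2f now'%s['time'],np.round(p,4),'yawx %.1f'%np.degrees(np.arctan2(R[1,0],R[0,0])),'toolx',np.round(R[:,0],3),'tooly',np.round(R[:,1],3),'q',np.round(s['q'],2),'F',np.round(s['wrist_force'],1),'wd %.3f'%s['width'])
    print(' shift',np.round((np.array([x,y,z])-p)/.4,4))
    if yaw is not None:
        a=np.radians(yaw); X=np.array([np.cos(a),np.sin(a),0]);Y=np.array([0,0,-1.]);T=np.stack([X,Y,np.cross(X,Y)],1)
        rv=Ro.from_matrix(T@R.T).as_rotvec(); print(' turn',np.round(rv/(np.pi/4),4),'deg',np.round(np.degrees(rv),1))
E
python3 - <<'E'
from h import *
go(.448,-.2087,.2,99); go(.448,-.2087,.2,-81)
im,d=cams.read_camera('top');P=cloud('top',d)
# gauge direction
r=cams.regions_of('top','gauge')[0]['mask']&(d>0)
p=P[r]; q=p[(p[:,2]>.1)&(p[:,2]<.13)]; print('dial',q.mean(0),len(q))
f=p[(p[:,2]>.015)&(p[:,2]<.03)]; rc=cv2.minAreaRect((f[:,:2]*1000).astype(np.float32)); print('foot',rc)
r=cams.regions_of('top','spindle')[0]['mask']&(d>0);p=P[r]
q=p[p[:,2]>.17]; print('spindle rect',cv2.minAreaRect((q[:,:2]*1000).astype(np.float32)))
u=np.array([.618,.786]); a=(p[:,:2])@u
for lo in np.arange(a.min(),a.max(),.01):
    s=p[(a>=lo)&(a<lo+.01)]; print(round(lo,3),np.percentile(s[:,2],[50,95]).round(3),len(s))
E
```

```text
t 1.85 now [0.2307 0.6343 0.2313] yawx 70.0 toolx [0.342 0.94  0.   ] tooly [ 0.  0. -1.] q [ 1.19  0.26  1.6  -0.    1.27 -0.04] F [-0.4  0.2 -0.1] wd 0.999
 shift [ 0.5432 -2.1076 -0.0782]
 turn [-0.      0.      0.6441] deg [-0.  0. 29.]
t 1.85 now [0.2307 0.6343 0.2313] yawx 70.0 toolx [0.342 0.94  0.   ] tooly [ 0.  0. -1.] q [ 1.19  0.26  1.6  -0.    1.27 -0.04] F [-0.4  0.2 -0.1] wd 0.999
 shift [ 0.5432 -2.1076 -0.0782]
 turn [ 0.      0.     -3.3559] deg [   0.    0. -151.]
dial [ 0.36404693 -0.06708683  0.11757984] 121
foot ((441.6878356933594, -56.75999450683594), (67.90850830078125, 57.788414001464844), 6.887869834899902)
spindle rect ((466.464111328125, 208.44583129882812), (153.4405059814453, 36.25830841064453), 52.493377685546875)
0.375 [0.187 0.191] 85
0.385 [0.188 0.193] 71
0.395 [0.188 0.193] 70
0.405 [0.188 0.193] 72
0.415 [0.188 0.193] 74
0.425 [0.188 0.195] 98
0.435 [0.191 0.196] 93
0.445 [0.191 0.196] 94
0.455 [0.192 0.196] 85
0.465 [0.192 0.196] 83
0.475 [0.182 0.19 ] 30
0.485 [0.181 0.185] 38
0.495 [0.182 0.186] 40
0.505 [0.181 0.186] 39
0.515 [0.181 0.186] 37
0.525 [0.182 0.185] 13
```

```bash
python3 - <<'E'
import cv2
a=cv2.imread('pics/scene0.png'); cv2.imwrite('pics/c1.png',cv2.resize(a[120:420,150:550],(800,600)))
E
```

```text
(no output)
```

View pics/c1.png

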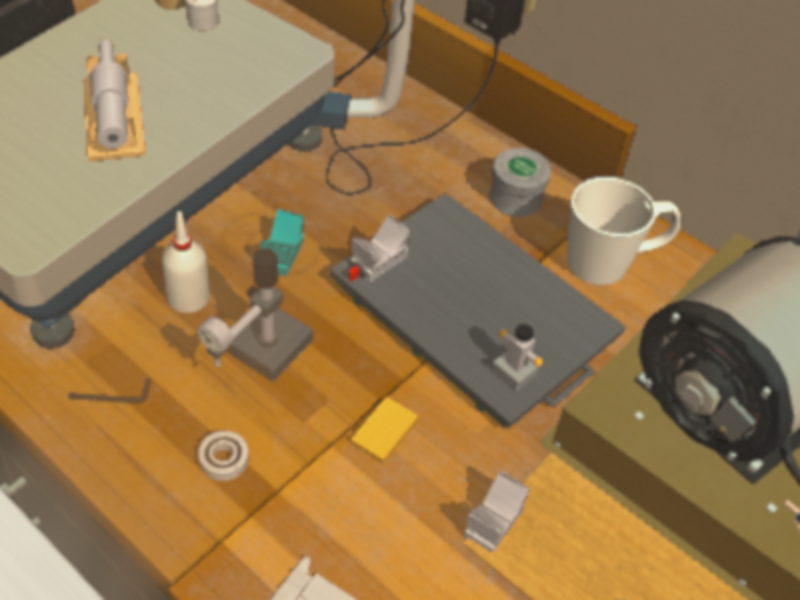

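Request:
{"name": "play_rows", "arguments": {"motion": [[[0.68,-0.85,0.17],[0,0,-1]],[[0.68,-0.85,0.17],[0,0,-1]],[[0.68,-0.85,0.17],[0,0,-1]],[[0.68,-0.85,0.17],[0,0,-1]],[[0.68,-0.85,0.17],[0,0,-1]],[[0.68,-0.85,0.17],[0,0,-1]],[[0.68,-0.85,0.17],[0,0,-1]],[[0.68,-0.85,0.17],[0,0,-1]]], "gripper": 0.3, "squeeze": 40}}

```text
time: 3.0
tool_pos: [0.5055, 0.2912, 0.3005]
tcp_rot: [-1.545, -0.34, 0.336]
wrist_force: [-0.8, 1.1, 0.7]
width: 0.697
```

Request:
{"name": "play_rows", "arguments": {"motion": [[[0,-0.75,0],[0,0,-1]],[[0,-0.75,0],[0,0,-1]],[[0,-0.75,0],[0,0,-1]],[[0,-0.75,0],[0,0,-1]],[[0,-0.75,0],[0,0,-1]],[[0,-0.75,0],[0,0,-1]]]}}

```text
time: 3.75
tool_pos: [0.5023, -0.0076, 0.2992]
tcp_rot: [-1.553, 0.277, -0.277]
wrist_force: [-1.6, -0.1, -0.5]
width: 0.701
```

Request:
{"name": "play_rows", "arguments": {"motion": [[[-0.15,-0.5,-0.2],[0,0,-1]],[[-0.15,-0.5,-0.2],[0,0,-1]],[[-0.15,-0.5,-0.2],[0,0,-1]],[[-0.15,-0.5,-0.2],[0,0,-1]],[[-0.15,-0.5,-0.2],[0,0,-1]],[[-0.15,-0.5,-0.2],[0,0,-1]]]}}

```text
time: 4.5
tool_pos: [0.4435, -0.2042, 0.2195]
tcp_rot: [-1.384, 0.88, -0.88]
wrist_force: [0.4, 0.3, 1.3]
width: 0.698
```

```bash
cat > wm.py <<'E'
import sys
from h import *
def meas(l,fn,n='wrist',zr=None):
    im,d=save(n,fn); P=cloud(n,d)
    for r in cams.regions_of(n,l)[:3]:
        m=r['mask']&(d>0)
        if m.sum()<10: continue
        p=P[m]; zt=np.percentile(p[:,2],95); q=p[abs(p[:,2]-zt)<.005] if zr is None else p[(p[:,2]>zr[0])&(p[:,2]<zr[1])]
        if len(q)<5: continue
        rc=cv2.minAreaRect((q[:,:2]*1000).astype(np.float32)); vv,uu=np.nonzero(m)
        print(l,round(r['conf'],2),m.sum(),'px',int(uu.mean()),int(vv.mean()),'zmed %.4f zt %.4f'%(np.median(p[:,2]),zt),np.round(rc[0],1),np.round(rc[1],1),round(rc[2],1))
if __name__=='__main__': meas(sys.argv[1],sys.argv[2],zr=eval(sys.argv[3]) if len(sys.argv)>3 else None)
E
python3 wm.py packing w1.png; python3 -c "
from h import *
go(.448,-.2087,.06,-81)"
```

```text
packing 0.56 2566 px 323 211 zmed 0.0118 zt 0.0130 [ 448.  -208.3] [61.7 37.8] 8.9
t 4.60 now [ 0.4437 -0.2042  0.22  ] yawx -64.8 toolx [ 0.426 -0.905  0.   ] tooly [ 0.001  0.    -1.   ] q [-0.48 -0.09  2.01  0.    1.22  0.65] F [-0.2 -0.1  0.6] wd 0.697
 shift [ 0.0106 -0.0112 -0.3999]
 turn [ 1.000e-04  1.600e-03 -3.604e-01] deg [  0.    0.1 -16.2]
```

View pics/w1.png

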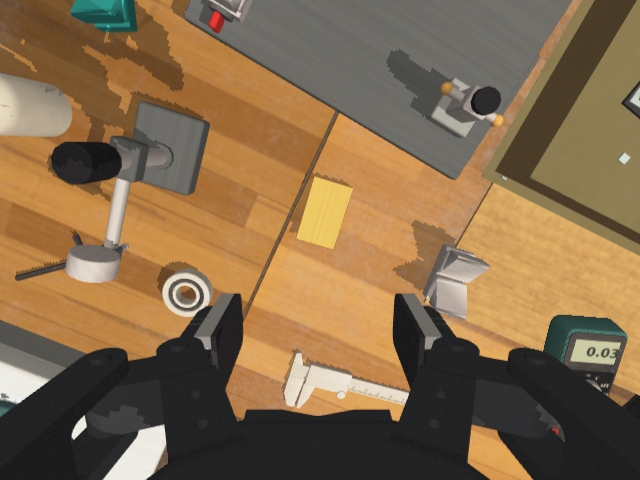

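Request:
{"name": "play_rows", "arguments": {"motion": [[[0.011,-0.011,-0.3],[0,0,-0.36]],[[0.011,-0.011,-0.3],[0,0,-0.36]],[[0.011,-0.011,-0.45],[0,0,-0.36]],[[0.011,-0.011,-0.5],[0,0,-0.36]],[[0.011,-0.011,-0.535],[0,0,-0.36]],[[0.011,-0.011,-0.535],[0,0,-0.36]],[[0.011,-0.011,-0.535],[0,0,-0.36]]]}}

```text
time: 5.48
tool_pos: [0.4487, -0.2105, 0.0068]
tcp_rot: [-1.278, 1.092, -1.097]
wrist_force: [0.6, 0.6, 0.6]
width: 0.698
```

Request:
{"name": "play_rows", "arguments": {"motion": [[[0,0,0],[0,0,0]],[[0,0,0],[0,0,0]],[[0,0,0],[0,0,0]],[[0,0,0],[0,0,0]],[[0,0,0],[0,0,0]]], "gripper": 0.75}}

```text
time: 6.1
tool_pos: [0.4482, -0.2105, 0.007]
tcp_rot: [-1.277, 1.093, -1.097]
wrist_force: [-1.0, 2.0, 6.7]
width: 0.417
```

Request:
{"name": "play_rows", "arguments": {"motion": [[[0,0,0.05],[0,0,0]],[[0,0,0.3],[0,0,0]],[[0,0,0.3],[0,0,0]],[[0.332,0.099,0.3],[0,0,-0.298]],[[0.332,0.099,0.3],[0,0,-0.298]],[[0.332,0.099,0.3],[0,0,-0.298]],[[0.332,0.099,0.3],[0,0,-0.298]],[[0.332,0.099,0.3],[0,0,-0.298]]]}}

```text
time: 7.1
tool_pos: [0.5779, -0.1706, 0.1246]
tcp_rot: [-1.172, 1.27, -1.267]
wrist_force: [0.4, -0.2, -1.9]
width: 0.419
```

```bash
python3 wm.py packing w2.png; python3 wm.py mag_vblock w2b.png;python3 wm.py end_stop w2b.png; python3 -c "
from h import *
go(.581,-.171,.04,-94.4)"
```

```text
packing 0.94 13296 px 317 304 zmed 0.1290 zt 0.1300 [ 577.8 -170.8] [38.1 62.4] 85.4
packing 0.21 7753 px 147 254 zmed 0.0628 zt 0.0756 [588.7 -71.1] [31.1 56.5] 85.8
mag_vblock 0.59 7835 px 147 255 zmed 0.0628 zt 0.0755 [588.8 -70.9] [31.7 56.6] 85.8
end_stop 0.62 5388 px 483 253 zmed 0.0743 zt 0.0999 [ 575.2 -265. ] [17.8 17.9] 3.0
t 7.40 now [ 0.5792 -0.1708  0.1254] yawx -94.6 toolx [-0.081 -0.997  0.   ] tooly [-0. -0. -1.] q [-0.33  0.22  1.87 -0.    1.06  1.32] F [-0.5  0.5 -1.9] wd 0.416
 shift [ 0.0045 -0.0004 -0.2135]
 turn [ 0.     -0.0001  0.0054] deg [ 0.  -0.   0.2]
```

View pics/w2.png

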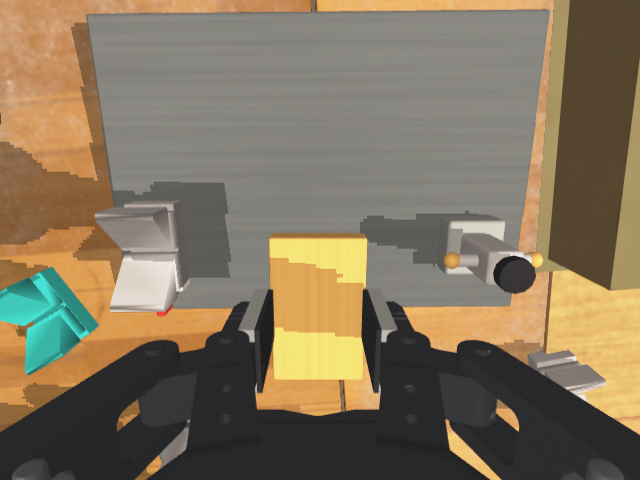

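Request:
{"name": "play_rows", "arguments": {"motion": [[[0.006,0,-0.1],[0,0,0.007]],[[0.006,0,-0.18],[0,0,0.007]],[[0.006,0,-0.205],[0,0,0.007]],[[0.006,0,-0.215],[0,0,0.007]],[[0.006,0,-0.22],[0,0,0.007]],[[0.006,0,-0.22],[0,0,0.007]]]}}

```text
time: 8.15
tool_pos: [0.5833, -0.1708, 0.0386]
tcp_rot: [-1.172, 1.262, -1.265]
wrist_force: [1.1, -0.4, -1.7]
width: 0.418
```

Request:
{"name": "play_rows", "arguments": {"motion": [[[0,0,-0.004],[0,0,0]],[[0,0,-0.004],[0,0,0]],[[0,0,-0.004],[0,0,0]]]}}

```text
time: 8.52
tool_pos: [0.5833, -0.1708, 0.037]
tcp_rot: [-1.172, 1.262, -1.265]
wrist_force: [-1.3, -0.0, 5.6]
width: 0.415
```

Request:
{"name": "play_rows", "arguments": {"motion": [[[0,0,0],[0,0,0]],[[0,0,0],[0,0,0]],[[0,0,0],[0,0,0]],[[0,0,0.1],[0,0,0]],[[0,0,0.42],[0,0,0]],[[-0.34,-0.43,0.42],[0,0,0.24]],[[-0.34,-0.43,0.42],[0,0,0.24]],[[-0.34,-0.43,0.42],[0,0,0.24]],[[-0.34,-0.43,0.42],[0,0,0.24]],[[-0.34,-0.43,0.42],[0,0,0.24]]], "gripper": 0.35}}

```text
time: 9.78
tool_pos: [0.4452, -0.3451, 0.2051]
tcp_rot: [-1.26, 1.126, -1.13]
wrist_force: [1.2, -0.2, 0.4]
width: 0.652
```

```bash
python3 wm.py vblock w3.png; python3 wm.py packing w3b.png; python3 -c "
from h import *
go(.4445,-.3465,.03,-84)"
```

```text
vblock 0.7 2528 px 318 224 zmed 0.0346 zt 0.0446 [ 444.4 -344.7] [56.6 29.6] 8.0
packing 0.71 3638 px 105 30 zmed 0.0410 zt 0.0424 [ 574.1 -169.4] [39.5 45.6] 85.2
t 9.97 now [ 0.4465 -0.3414  0.2029] yawx -83.4 toolx [ 0.114 -0.993 -0.001] tooly [-0.001  0.001 -1.   ] q [-0.7   0.07  1.88  0.    1.19  0.76] F [ 0.6  1.  -0.6] wd 0.651
 shift [-0.005  -0.0127 -0.4323]
 turn [-0.0016 -0.0009 -0.0126] deg [-0.1 -0.  -0.6]
```

View pics/w3.png

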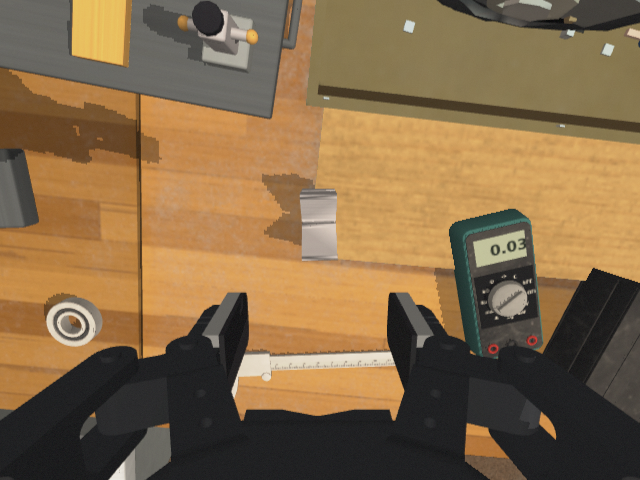

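Request:
{"name": "play_rows", "arguments": {"motion": [[[-0.006,-0.008,-0.3],[0,0,0.01]],[[-0.006,-0.008,-0.3],[0,0,0.01]],[[-0.006,-0.008,-0.42],[0,0,0.01]],[[-0.006,-0.008,-0.485],[0,0,0.01]],[[-0.006,-0.008,-0.485],[0,0,0.01]],[[-0.006,-0.008,-0.485],[0,0,0.01]]]}}

```text
time: 10.72
tool_pos: [0.4451, -0.3455, 0.0105]
tcp_rot: [-1.265, 1.117, -1.119]
wrist_force: [-0.0, 0.2, 0.6]
width: 0.649
```

Request:
{"name": "play_rows", "arguments": {"motion": [[[0,0,0],[0,0,0]],[[0,0,0],[0,0,0]],[[0,0,0],[0,0,0]],[[0,0,0],[0,0,0]],[[0,0,0],[0,0,0]],[[0,0,0],[0,0,0]]], "gripper": 0.85, "squeeze": 60}}

```text
time: 11.48
tool_pos: [0.4454, -0.3467, 0.0118]
tcp_rot: [-1.264, 1.116, -1.122]
wrist_force: [0.7, 2.5, 7.0]
width: 0.335
```

Request:
{"name": "play_rows", "arguments": {"motion": [[[0,0,0.05],[0,0,0]],[[0,0,0.35],[0,0,0]],[[0,0,0.42],[0,0,0]],[[0.341,0.438,0.42],[0,0,-0.245]],[[0.341,0.438,0.42],[0,0,-0.245]],[[0.341,0.438,0.42],[0,0,-0.245]],[[0.341,0.438,0.42],[0,0,-0.245]],[[0.341,0.438,0.42],[0,0,-0.245]],[[0.341,0.438,0.42],[0,0,-0.245]]]}}

```text
time: 12.6
tool_pos: [0.5792, -0.1703, 0.1767]
tcp_rot: [-1.177, 1.262, -1.26]
wrist_force: [0.2, -0.1, -4.2]
width: 0.334
```

```bash
python3 wm.py packing w4.png; python3 wm.py vblock w4b.png;  python3 wm.py mag_vblock w4b.png; python3 -c "
from h import *
go(.582,-.171,.05,-94.2)"
```

```text
packing 0.87 2767 px 317 212 zmed 0.0414 zt 0.0426 [ 593.6 -172.2] [37.9 40. ] 85.8
vblock 0.65 4093 px 84 288 zmed 0.0307 zt 0.0455 [539.8  28.6] [55.7 31.9] 25.7
vblock 0.63 14340 px 317 325 zmed 0.2001 zt 0.2103 [ 580.2 -171.5] [30.1 53. ] 86.3
mag_vblock 0.79 4958 px 178 235 zmed 0.0629 zt 0.0756 [588.7 -70.7] [31.4 56.5] 86.3
t 12.90 now [ 0.5797 -0.1713  0.1775] yawx -94.1 toolx [-0.072 -0.997 -0.   ] tooly [-0.  0. -1.] q [-0.33  0.17  1.82 -0.    1.15  1.31] F [-0.4 -0.1 -4.5] wd 0.335
 shift [ 0.0058  0.0008 -0.3188]
 turn [-0.0001 -0.0005 -0.0013] deg [-0.  -0.  -0.1]
```

View pics/w4.png

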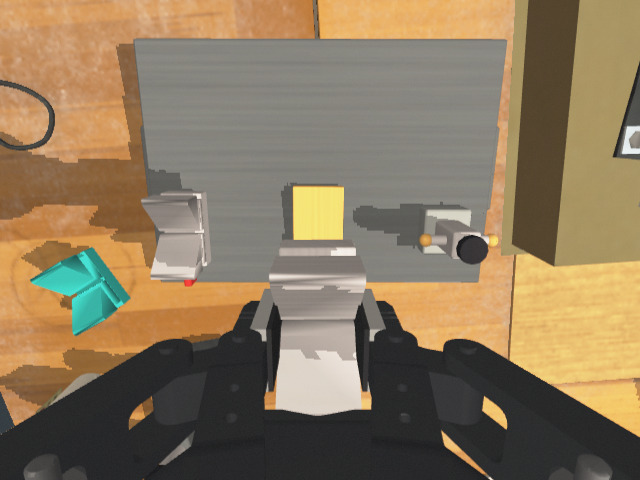

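Request:
{"name": "play_rows", "arguments": {"motion": [[[0.005,0.001,-0.15],[0,0,0]],[[0.005,0.001,-0.25],[0,0,0]],[[0.005,0.001,-0.29],[0,0,0]],[[0.005,0.001,-0.305],[0,0,0]],[[0.005,0.001,-0.309],[0,0,0]],[[0.005,0.001,-0.309],[0,0,0]]]}}

```text
time: 13.65
tool_pos: [0.5838, -0.1706, 0.056]
tcp_rot: [-1.173, 1.258, -1.263]
wrist_force: [0.7, 0.6, -4.4]
width: 0.335
```

Request:
{"name": "play_rows", "arguments": {"motion": [[[0,0,-0.003],[0,0,0]],[[0,0,-0.003],[0,0,0]]]}}

```text
time: 13.9
tool_pos: [0.5827, -0.1701, 0.0536]
tcp_rot: [-1.174, 1.26, -1.262]
wrist_force: [-0.7, 0.4, -4.5]
width: 0.335
```

Request:
{"name": "play_rows", "arguments": {"motion": [[[0,0,-0.004],[0,0,0]],[[0,0,-0.004],[0,0,0]],[[0,0,-0.004],[0,0,0]]]}}

```text
time: 14.28
tool_pos: [0.5826, -0.1701, 0.0519]
tcp_rot: [-1.175, 1.261, -1.262]
wrist_force: [-1.7, 0.4, 1.4]
width: 0.33
```

Request:
{"name": "play_rows", "arguments": {"motion": [[[0,0,0],[0,0,0]],[[0,0,0],[0,0,0]],[[0,0,0],[0,0,0]],[[0,0,0.1],[0,0,0]],[[0,0,0.3],[0,0,0]],[[-0.2,0,0.5],[0,0,0]],[[-0.2,0,0.5],[0,0,0]],[[-0.2,0,0.5],[0,0,0]],[[-0.2,0,0.5],[0,0,0]]], "gripper": 0.3}}

```text
time: 15.4
tool_pos: [0.5023, -0.1701, 0.2514]
tcp_rot: [-1.174, 1.26, -1.262]
wrist_force: [-0.6, -0.5, -0.4]
width: 0.7
```

```bash
python3 wm.py vblock w5.png; python3 wm.py mag_vblock w5b.png;python3 wm.py packing w5b.png; python3 -c "
from h import *
go(.466,.208,.3,142)"
```

```text
vblock 0.95 2754 px 310 124 zmed 0.0748 zt 0.0844 [ 580.8 -169.5] [29.8 55.5] 86.2
vblock 0.95 2972 px 111 186 zmed 0.0304 zt 0.0443 [538.7  29.4] [56.2 31.4] 25.9
mag_vblock 0.58 3450 px 195 126 zmed 0.0625 zt 0.0752 [588.3 -70.9] [30.7 55.6] 86.3
packing 0.64 321 px 329 121 zmed 0.0416 zt 0.0434 [ 582.6 -170.7] [38.  61.1] 86.8
t 15.70 now [ 0.5021 -0.1698  0.2495] yawx -94.0 toolx [-0.07  -0.998 -0.001] tooly [-0.003  0.001 -1.   ] q [-0.37 -0.02  1.89  0.    1.28  1.27] F [0.1 0.3 0.5] wd 0.703
 shift [-0.0901  0.9444  0.1261]
 turn [-4.7000e-03 -5.0000e-04 -2.7547e+00] deg [  -0.2   -0.  -124. ]
```

View pics/w5.png

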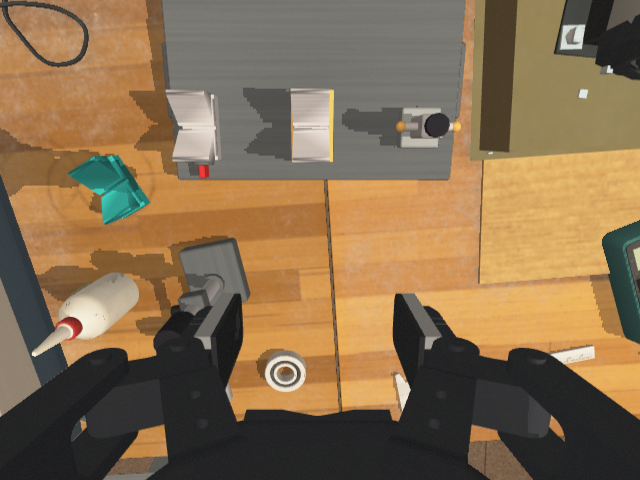

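Request:
{"name": "play_rows", "arguments": {"motion": [[[-0.05,0.5,0.13],[0,0,1]],[[-0.05,0.5,0.13],[0,0,1]],[[-0.05,0.5,0.13],[0,0,1]],[[-0.05,0.5,0.13],[0,0,1]],[[-0.05,0.5,0.13],[0,0,1]]]}}

```text
time: 16.32
tool_pos: [0.4825, 0.0314, 0.3033]
tcp_rot: [-1.466, 0.666, -0.666]
wrist_force: [0.5, -1.0, -0.3]
width: 0.7
```

Request:
{"name": "play_rows", "arguments": {"motion": [[[-0.04,0.444,0],[0,0,1]],[[-0.04,0.444,0],[0,0,1]],[[-0.04,0.444,0],[0,0,1]],[[-0.04,0.444,0],[0,0,1]],[[-0.04,0.444,0],[0,0,1]]]}}

```text
time: 16.95
tool_pos: [0.4664, 0.2071, 0.3021]
tcp_rot: [-1.571, 0.058, -0.055]
wrist_force: [0.2, -0.8, 0.5]
width: 0.701
```

Request:
{"name": "play_rows", "arguments": {"motion": [[[0,0,0],[0,0,1]],[[0,0,0],[0,0,1]],[[0,0,0],[0,0,1]],[[0,0,0],[0,0,1]],[[0,0,0],[0,0,1]]]}}

```text
time: 17.58
tool_pos: [0.4667, 0.2061, 0.3027]
tcp_rot: [-1.499, -0.554, 0.556]
wrist_force: [0.5, 0.4, -0.7]
width: 0.699
```

Request:
{"name": "play_rows", "arguments": {"motion": [[[0,0,0],[0,0,1]],[[0,0,0],[0,0,1]],[[0,0,0],[0,0,1]],[[0,0,0],[0,0,1]],[[0,0,0],[0,0,1]]]}}

```text
time: 18.2
tool_pos: [0.4665, 0.2068, 0.303]
tcp_rot: [-1.244, -1.153, 1.154]
wrist_force: [0.1, -0.9, 0.1]
width: 0.699
```

Request:
{"name": "play_rows", "arguments": {"motion": [[[0,0,0],[0,0,1]],[[0,0,0],[0,0,1]],[[0,0,0],[0,0,1]],[[0,0,0],[0,0,1]],[[0,0,0],[0,0,1]]]}}

```text
time: 18.82
tool_pos: [0.4664, 0.2072, 0.3031]
tcp_rot: [-0.785, -1.71, 1.71]
wrist_force: [0.4, 0.3, -0.7]
width: 0.703
```

Request:
{"name": "play_rows", "arguments": {"motion": [[[0,0,0],[0,0,0.24]],[[0,0,0],[0,0,0.24]],[[0,0,0],[0,0,0.24]]]}}

```text
time: 19.2
tool_pos: [0.4663, 0.2074, 0.3032]
tcp_rot: [-0.641, -1.833, 1.833]
wrist_force: [0.2, 0.3, 0.1]
width: 0.7
```

```bash
python3 wm.py spindle w6.png "(.165,.2)"; python3 - <<'E'
from h import *
go(.466,.208,.2,142)
d=np.load('pics/w6.npy');P=cloud('wrist',d); m=cams.regions_of('wrist','spindle')[0]['mask']&(d>0)
p=P[m]; p=p[p[:,2]>.17]
u=np.array([np.cos(np.radians(52.2)),np.sin(np.radians(52.2))]); a=p[:,:2]@u; b=p[:,:2]@np.array([-u[1],u[0]])
for lo in np.arange(a.min(),a.max(),.006):
    s=(a>=lo)&(a<lo+.006); print(round(lo,3),s.sum(),'zmax %.4f'%np.percentile(p[s,2],97),'b %.4f %.4f'%(b[s].min(),b[s].max()))
E
```

```text
spindle 0.58 8157 px 320 220 zmed 0.1904 zt 0.1962 [465.4 211. ] [154.8  37.6] 54.6
t 19.30 now [0.4663 0.2075 0.3033] yawx 141.6 toolx [-0.783  0.622 -0.   ] tooly [-0. -0. -1.] q [ 0.37 -0.09  1.85 -0.    1.38 -2.1 ] F [-0.4 -0.1 -0. ] wd 0.698
 shift [-0.0008  0.0013 -0.2582]
 turn [ 0.0001 -0.      0.0097] deg [ 0.  -0.   0.4]
0.375 398 zmax 0.1929 b -0.2563 -0.2269
0.381 411 zmax 0.1928 b -0.2566 -0.2269
0.387 396 zmax 0.1929 b -0.2560 -0.2262
0.393 409 zmax 0.1928 b -0.2564 -0.2261
0.399 386 zmax 0.1929 b -0.2556 -0.2262
0.405 379 zmax 0.1930 b -0.2557 -0.2254
0.411 378 zmax 0.1929 b -0.2552 -0.2254
0.417 364 zmax 0.1929 b -0.2547 -0.2255
0.423 351 zmax 0.1930 b -0.2547 -0.2247
0.429 524 zmax 0.1966 b -0.2576 -0.2210
0.435 448 zmax 0.1967 b -0.2577 -0.2202
0.441 441 zmax 0.1968 b -0.2572 -0.2202
0.447 424 zmax 0.1967 b -0.2573 -0.2203
0.453 420 zmax 0.1967 b -0.2568 -0.2193
0.459 415 zmax 0.1970 b -0.2569 -0.2193
0.465 414 zmax 0.1968 b -0.2563 -0.2194
0.471 247 zmax 0.1967 b -0.2557 -0.2194
0.477 106 zmax 0.1862 b -0.2448 -0.2297
0.483 161 zmax 0.1862 b -0.2449 -0.2297
0.489 157 zmax 0.1866 b -0.2449 -0.2289
0.495 150 zmax 0.1860 b -0.2442 -0.2289
0.501 149 zmax 0.1861 b -0.2443 -0.2290
0.507 154 zmax 0.1861 b -0.2436 -0.2281
0.513 148 zmax 0.1862 b -0.2437 -0.2281
0.519 140 zmax 0.1866 b -0.2430 -0.2282
0.525 101 zmax 0.1861 b -0.2430 -0.2273
```

View pics/w6.png

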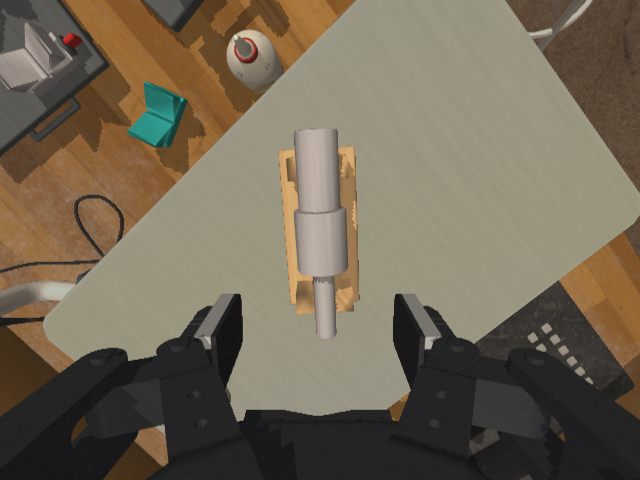

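Request:
{"name": "play_rows", "arguments": {"motion": [[[-0.018,-0.014,0],[0,0,0.067]],[[-0.018,-0.014,-0.15],[0,0,0.067]],[[-0.018,-0.014,-0.25],[0,0,0.067]],[[-0.018,-0.014,-0.33],[0,0,0.067]],[[-0.018,-0.014,-0.371],[0,0,0.067]],[[-0.018,-0.014,-0.371],[0,0,0.067]],[[-0.018,-0.014,-0.371],[0,0,0.067]]]}}

```text
time: 20.23
tool_pos: [0.4603, 0.2024, 0.1565]
tcp_rot: [-0.596, -1.872, 1.869]
wrist_force: [-0.4, -0.5, -0.7]
width: 0.699
```

Request:
{"name": "play_rows", "arguments": {"motion": [[[0,0,0],[0,0,0]],[[0,0,0],[0,0,0]],[[0,0,0],[0,0,0]],[[0,0,0],[0,0,0]],[[0,0,0],[0,0,0]],[[0,0,0],[0,0,0]]], "gripper": 0.8, "squeeze": 80}}

```text
time: 20.98
tool_pos: [0.46, 0.2026, 0.1569]
tcp_rot: [-0.596, -1.872, 1.868]
wrist_force: [-2.2, 0.7, 5.8]
width: 0.421
```

Request:
{"name": "play_rows", "arguments": {"motion": [[[0,0,0.05],[0,0,0]],[[0,0,0.1],[0,0,0]],[[0,0,0.2],[0,0,0]],[[0,0,0.36],[0,0,0]],[[0,0,0.36],[0,0,0]],[[0,0,0.36],[0,0,0]]]}}

```text
time: 21.72
tool_pos: [0.4582, 0.2016, 0.2972]
tcp_rot: [-0.592, -1.868, 1.871]
wrist_force: [-0.7, 0.6, -7.8]
width: 0.419
```

```bash
cat > sp.py <<'E'
import sys
from h import *
def spin(fn,zmin,ang):
    im,d=save('wrist',fn); P=cloud('wrist',d); rs=cams.regions_of('wrist','spindle')
    p0,R,s=pose()
    for r in rs[:1]:
        m=r['mask']&(d>0); p=P[m]; p=p[p[:,2]>zmin]
        u=np.array([np.cos(np.radians(ang)),np.sin(np.radians(ang))]); n=np.array([-u[1],u[0]])
        a=(p[:,:2]-p0[:2])@u; b=(p[:,:2]-p0[:2])@n
        print('conf',r['conf'],'tcp',p0.round(4))
        for lo in np.arange(a.min(),a.max(),.008):
            k=(a>=lo)&(a<lo+.008)
            if k.sum()>5: print(round(lo,3),k.sum(),'ztop %.4f'%np.percentile(p[k,2],97),'bmid %.4f w %.4f'%((b[k].min()+b[k].max())/2,np.ptp(b[k])))
spin(sys.argv[1],float(sys.argv[2]),float(sys.argv[3]))
E
python3 sp.py w7.png .25 234.6;python3 -c "
from h import *
go(.584,-.11,.12,-4.2)"
```

```text
conf 0.98 tcp [0.4572 0.2013 0.2954]
-0.028 367 ztop 0.3346 bmid -0.0003 w 0.0375
-0.02 2081 ztop 0.3356 bmid -0.0002 w 0.0375
-0.012 2154 ztop 0.3356 bmid -0.0001 w 0.0358
-0.004 2269 ztop 0.3357 bmid -0.0001 w 0.0360
0.004 3275 ztop 0.3356 bmid -0.0000 w 0.0367
0.012 2010 ztop 0.3322 bmid -0.0001 w 0.0352
0.02 2072 ztop 0.3318 bmid 0.0001 w 0.0298
0.028 2192 ztop 0.3318 bmid -0.0001 w 0.0299
0.036 2303 ztop 0.3319 bmid -0.0001 w 0.0299
0.044 2429 ztop 0.3319 bmid 0.0000 w 0.0300
0.052 2559 ztop 0.3320 bmid -0.0000 w 0.0300
0.06 2294 ztop 0.3320 bmid -0.0001 w 0.0300
t 21.82 now [0.4572 0.2013 0.2954] yawx 144.8 toolx [-0.817  0.577  0.003] tooly [-0.006 -0.002 -1.   ] q [ 0.36 -0.1   1.88 -0.    1.37 -2.16] F [ 0.1 -0.2 -7.1] wd 0.423
 shift [ 0.3169 -0.7781 -0.4385]
 turn [-0.0083 -0.0061 -3.3102] deg [  -0.4   -0.3 -149. ]
```

View pics/w7.png

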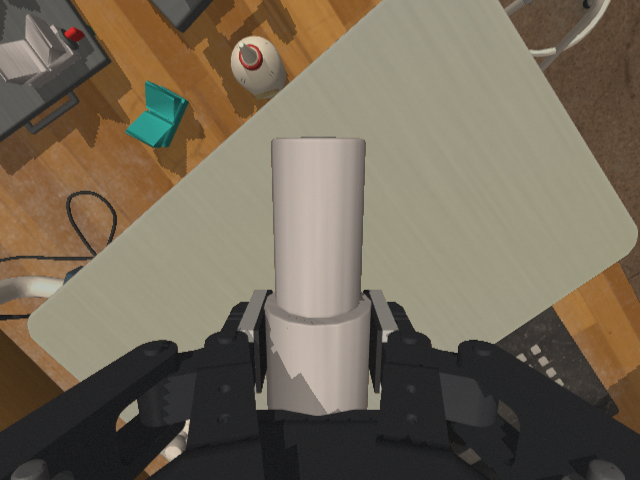

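Request:
{"name": "play_rows", "arguments": {"motion": [[[0.1,-0.25,0],[0,0,-1]],[[0.1,-0.25,0],[0,0,-1]],[[0.1,-0.25,0],[0,0,-1]],[[0.1,-0.25,0],[0,0,-1]],[[0.1,-0.25,0],[0,0,-1]]]}}

```text
time: 22.45
tool_pos: [0.4978, 0.1015, 0.296]
tcp_rot: [-1.121, -1.329, 1.336]
wrist_force: [0.6, 0.4, -6.2]
width: 0.418
```

Request:
{"name": "play_rows", "arguments": {"motion": [[[0.1,-0.25,0],[0,0,-1]],[[0.1,-0.25,0],[0,0,-1]],[[0.1,-0.25,0],[0,0,-1]],[[0.1,-0.25,0],[0,0,-1]],[[0.1,-0.25,0],[0,0,-1]]]}}

```text
time: 23.08
tool_pos: [0.5384, 0.002, 0.2972]
tcp_rot: [-1.437, -0.745, 0.749]
wrist_force: [0.3, -0.0, -6.5]
width: 0.424
```

Request:
{"name": "play_rows", "arguments": {"motion": [[[0.1,-0.25,0],[0,0,-1]],[[0.1,-0.25,0],[0,0,-1]],[[0.1,-0.25,0],[0,0,-1]],[[0.1,-0.25,0],[0,0,-1]],[[0.1,-0.25,0],[0,0,-1]]]}}

```text
time: 23.7
tool_pos: [0.5787, -0.0978, 0.2979]
tcp_rot: [-1.566, -0.135, 0.138]
wrist_force: [-0.5, 0.1, -6.6]
width: 0.424
```

Request:
{"name": "play_rows", "arguments": {"motion": [[[0.02,-0.03,-0.3],[0,0,-0.3]],[[0.02,-0.03,-0.3],[0,0,-0.3]],[[0.02,-0.03,-0.3],[0,0,-0.3]],[[0.02,-0.03,-0.3],[0,0,-0.3]],[[0.02,-0.03,-0.3],[0,0,-0.3]],[[0.02,-0.03,-0.3],[0,0,-0.3]]]}}

```text
time: 24.45
tool_pos: [0.5888, -0.1103, 0.182]
tcp_rot: [-1.571, 0.047, -0.054]
wrist_force: [-0.2, -0.7, -6.8]
width: 0.416
```

```bash
python3 sp.py w8.png .16 85.8;python3 wm.py mag_vblock w8b.png; python3 -c "
from h import *
go(.5854,-.1103,.0515,-4.3)"
```

```text
conf 0.56 tcp [ 0.588  -0.1102  0.1808]
-0.032 66 ztop 0.2121 bmid -0.0006 w 0.0378
-0.024 1256 ztop 0.2208 bmid -0.0001 w 0.0369
-0.016 2121 ztop 0.2209 bmid -0.0002 w 0.0371
-0.008 2190 ztop 0.2209 bmid -0.0001 w 0.0360
0.0 2342 ztop 0.2210 bmid 0.0000 w 0.0359
0.008 3156 ztop 0.2206 bmid -0.0001 w 0.0375
0.016 2009 ztop 0.2170 bmid -0.0001 w 0.0298
0.024 2105 ztop 0.2171 bmid 0.0001 w 0.0296
0.032 2250 ztop 0.2171 bmid 0.0001 w 0.0302
0.04 2365 ztop 0.2171 bmid 0.0002 w 0.0300
0.048 2499 ztop 0.2171 bmid 0.0002 w 0.0299
0.056 2649 ztop 0.2171 bmid 0.0003 w 0.0300
0.064 1116 ztop 0.2169 bmid 0.0003 w 0.0296
mag_vblock 0.59 134 px 263 179 zmed 0.0476 zt 0.0489 [551.6 -68.1] [ 5.3 11.3] 87.3
t 24.65 now [ 0.5874 -0.1101  0.1798] yawx -3.7 toolx [ 0.998 -0.065  0.001] tooly [ 0.001 -0.    -1.   ] q [-0.23  0.16  1.83 -0.    1.15 -0.16] F [ 0.5 -0.1 -6.3] wd 0.422
 shift [-0.0051 -0.0005 -0.3207]
 turn [ 0.0004  0.0017 -0.0129] deg [ 0.   0.1 -0.6]
```

View pics/w8.png

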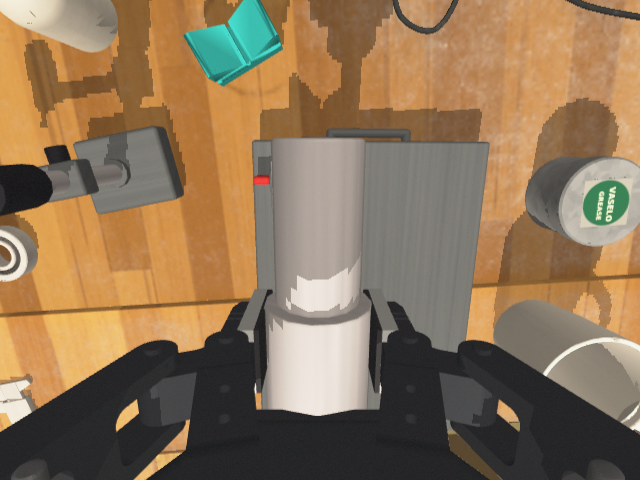

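Request:
{"name": "play_rows", "arguments": {"motion": [[[-0.005,-0.001,-0.1],[0,0,-0.013]],[[-0.005,-0.001,-0.18],[0,0,-0.013]],[[-0.005,-0.001,-0.24],[0,0,-0.013]],[[-0.005,-0.001,-0.28],[0,0,-0.013]],[[-0.005,-0.001,-0.3],[0,0,-0.013]],[[-0.005,-0.001,-0.305],[0,0,-0.013]],[[-0.005,-0.001,-0.305],[0,0,-0.013]]]}}

```text
time: 25.52
tool_pos: [0.5859, -0.1106, 0.0578]
tcp_rot: [-1.57, 0.058, -0.061]
wrist_force: [0.3, -0.2, -5.8]
width: 0.422
```

```bash
python3 -c "
from h import *
save('scene','s9.png');save('top','t9.png')
go(.5854,-.1103,.051,-4.3)
a=cv2.imread('pics/s9.png'); cv2.imwrite('pics/c9.png',cv2.resize(a[190:340,280:480],(800,600)))"
```

```text
t 25.62 now [ 0.586  -0.1107  0.058 ] yawx -4.3 toolx [ 0.997 -0.075  0.002] tooly [ 0.002 -0.    -1.   ] q [-0.23  0.28  1.93  0.    0.93 -0.15] F [ 0.  -0.8 -5.6] wd 0.419
 shift [-0.0015  0.0009 -0.0175]
 turn [0.0006 0.0025 0.0005] deg [0.  0.1 0. ]
```

View pics/c9.png

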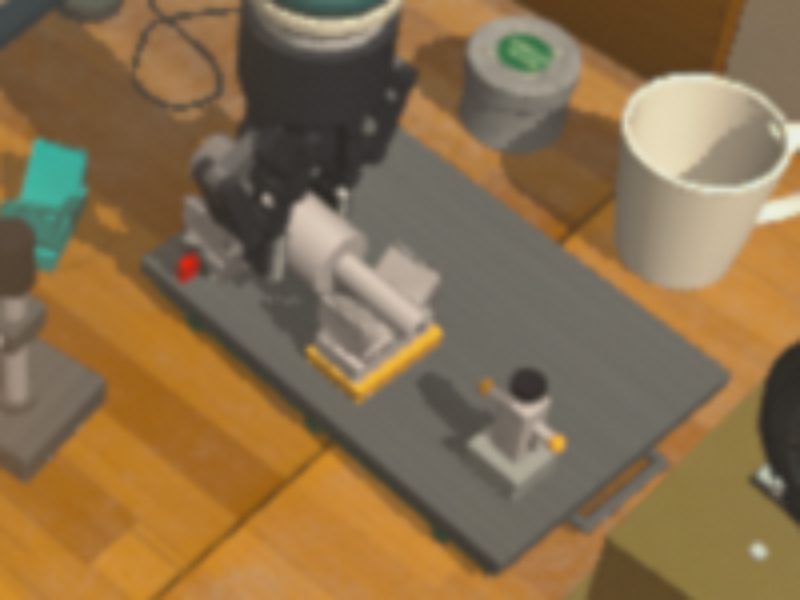

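Request:
{"name": "play_rows", "arguments": {"motion": [[[-0.001,0,-0.002],[0,0,0]],[[-0.001,0,-0.005],[0,0,0]],[[-0.001,0,-0.0075],[0,0,0]],[[-0.001,0,-0.01],[0,0,0]],[[-0.001,0,-0.01],[0,0,0]]]}}

```text
time: 26.25
tool_pos: [0.5852, -0.1105, 0.0532]
tcp_rot: [-1.57, 0.058, -0.06]
wrist_force: [0.1, 0.1, -5.6]
width: 0.423
```

Request:
{"name": "play_rows", "arguments": {"motion": [[[0,0,-0.0025],[0,0,0]],[[0,0,-0.004],[0,0,0]],[[0,0,-0.004],[0,0,0]]]}}

```text
time: 26.62
tool_pos: [0.5859, -0.1107, 0.0524]
tcp_rot: [-1.57, 0.057, -0.061]
wrist_force: [1.6, 0.6, 1.5]
width: 0.42
```

Request:
{"name": "play_rows", "arguments": {"motion": [[[0,0,-0.0015],[0,0,0]],[[0,0,-0.0015],[0,0,0]],[[0,0,-0.0015],[0,0,0]]], "squeeze": 20}}

```text
time: 27.0
tool_pos: [0.586, -0.1107, 0.0523]
tcp_rot: [-1.571, 0.057, -0.061]
wrist_force: [0.4, 0.8, 5.8]
width: 0.422
```

Request:
{"name": "play_rows", "arguments": {"motion": [[[0,0,0],[0,0,0]],[[0,0,0],[0,0,0]],[[0,0,0],[0,0,0]],[[0,0,0],[0,0,0]]], "gripper": 0.35}}

```text
time: 27.5
tool_pos: [0.5844, -0.1104, 0.0504]
tcp_rot: [-1.57, 0.06, -0.059]
wrist_force: [0.2, 0.0, -0.5]
width: 0.647
```

Request:
{"name": "play_rows", "arguments": {"motion": [[[0,0,0.05],[0,0,0]],[[0,0,0.2],[0,0,0]],[[0,0,0.35],[0,0,-0.2]],[[0,0,0.5],[0,0,-0.5]],[[-0.2,0,0.6],[0,0,-1]],[[-0.4,0.132,0.6],[0,0,-1]],[[-0.45,0.132,0.6],[0,0,-1]],[[-0.45,0.132,0.6],[0,0,-1]]]}}

```text
time: 28.5
tool_pos: [0.4021, -0.0567, 0.2925]
tcp_rot: [-1.464, 0.669, -0.674]
wrist_force: [0.7, -0.4, 0.6]
width: 0.651
```

Request:
{"name": "play_rows", "arguments": {"motion": [[[0,0,0],[0,0,-0.75]],[[0,0,0],[0,0,-0.75]],[[0,0,0],[0,0,-0.75]],[[0,0,0],[0,0,-0.75]],[[0,0,0],[0,0,-0.75]]]}}

```text
time: 29.12
tool_pos: [0.4052, -0.0578, 0.2911]
tcp_rot: [-1.265, 1.117, -1.118]
wrist_force: [0.9, -0.0, -0.3]
width: 0.65
```

```bash
python3 - <<'E'
from h import *
import wm
for n in ('wrist','top','scene'):
    print(n); wm.meas('gauge','g10%s.png'%n,n)
    im,d=save(n,'g10%s.png'%n); P=cloud(n,d)
    for r in cams.regions_of(n,'gauge')[:1]:
        p=P[r['mask']&(d>0)]
        f=p[(p[:,2]>.014)&(p[:,2]<.03)]; 
        if len(f)>20: print('foot',len(f),cv2.minAreaRect((f[:,:2]*1000).astype(np.float32)))
    wm.meas('spindle','g10%s.png'%n,n)
    wm.meas('vblock','g10%s.png'%n,n)
im,d=cams.read_camera('top');P=cloud('top',d)
m=(P[...,0]>.5)&(P[...,0]<.66)&(P[...,1]<-.03)&(P[...,1]>-.22)&(P[...,2]>.077)&(P[...,2]<.1)
p=P[m]; u=np.array([.07,.9975]); a=(p[:,:2]-[.5847,-.1203])@u; b=(p[:,:2]-[.5847,-.1203])@np.array([u[1],-u[0]])
for lo in np.arange(-.09,.09,.01):
    k=(a>=lo)&(a<lo+.01)
    if k.sum()>2: print(round(lo,3),k.sum(),'z',np.percentile(p[k,2],[50,95]).round(4),'b',b[k].min().round(4),b[k].max().round(4))
go(.4357,-.0573,.2,-83)
E
```

```text
wrist
gauge 0.78 4784 px 320 195 zmed 0.0876 zt 0.1495 [434.9 -56.9] [23.1 22.4] 52.1
foot 2307 ((440.6051330566406, -56.09434509277344), (66.77819061279297, 58.03679275512695), 7.070714950561523)
spindle 0.77 5170 px 417 19 zmed 0.0835 zt 0.0916 [578.6 -94.5] [24.  99.6] 3.9
spindle 0.3 14858 px 479 57 zmed 0.0314 zt 0.0330 [ 587.3 -172.4] [260.8 107.7] 86.3
vblock 0.88 2329 px 246 58 zmed 0.0351 zt 0.0458 [539.5  28.9] [56.3 30. ] 25.5
vblock 0.67 2203 px 466 37 zmed 0.0744 zt 0.0852 [ 577.7 -169.5] [30.3 49.8] 86.1
top
gauge 0.97 432 px 306 264 zmed 0.0220 zt 0.1478 [442.9 -59.2] [21.2  8.1] 80.0
foot 358 ((454.2654724121094, -55.800846099853516), (44.28278732299805, 57.97480010986328), 1.910072922706604)
spindle 0.62 840 px 331 207 zmed 0.0833 zt 0.0907 [587.  -94.6] [98.6 28.1] 84.9
vblock 0.73 218 px 357 209 zmed 0.0787 zt 0.0858 [ 582.  -170.2] [27.5 55.9] 86.0
vblock 0.6 332 px 270 227 zmed 0.0337 zt 0.0448 [540.4  27.7] [55.8 28.7] 26.6
scene
gauge 0.63 1706 px 279 283 zmed 0.0264 zt 0.1445 [432.2 -58.9] [20.7 21.1] 82.7
foot 679 ((439.1995544433594, -55.65032196044922), (70
[... 543 characters left out ...]
.0921] b -0.0149 0.0136
-0.02 73 z [0.0878 0.0916] b -0.0159 0.0188
-0.01 67 z [0.0877 0.0919] b -0.0166 0.0177
-0.0 75 z [0.0872 0.0915] b -0.0171 0.0185
0.01 70 z [0.0877 0.0936] b -0.0166 0.0178
0.02 58 z [0.0843 0.0889] b -0.0149 0.0175
0.03 56 z [0.0838 0.0868] b -0.0249 0.014
0.04 55 z [0.0833 0.088 ] b -0.0122 0.0148
0.05 53 z [0.0839 0.0892] b -0.0131 0.0137
0.06 55 z [0.0835 0.0875] b -0.0119 0.0269
0.07 33 z [0.0831 0.0908] b -0.0124 0.0148
t 30.38 now [ 0.4047 -0.0577  0.2907] yawx -83.1 toolx [ 0.121 -0.993  0.   ] tooly [ 0. -0. -1.] q [-0.2  -0.29  2.05  0.    1.39  1.25] F [ 0.1  0.2 -0.2] wd 0.651
 shift [ 0.0775  0.0009 -0.2268]
 turn [0.     0.0001 0.0017] deg [0.  0.  0.1]
```

View pics/g10wrist.png

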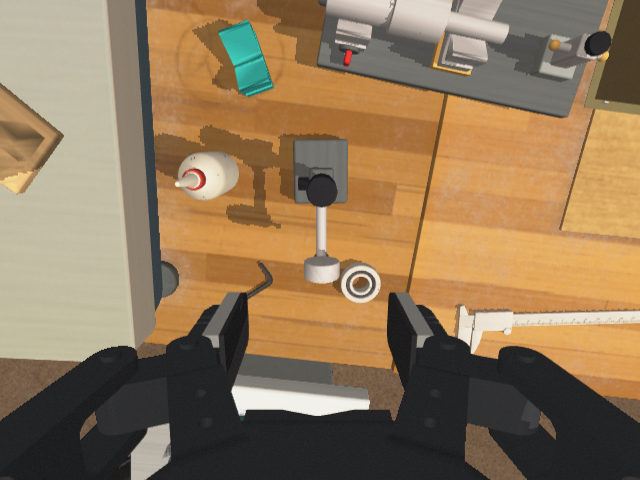

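View pics/g10scene.png

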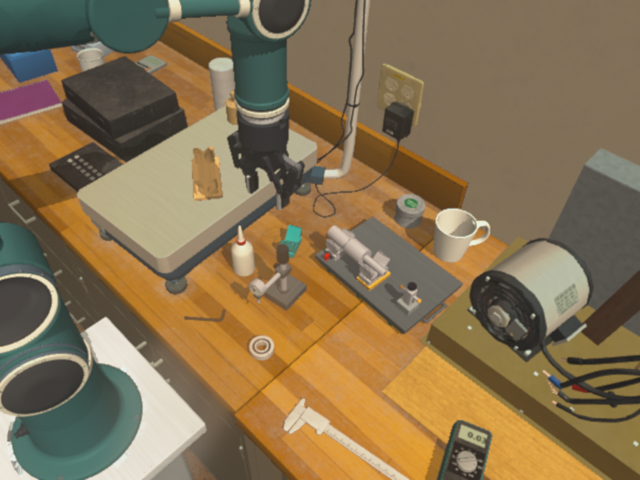

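Request:
{"name": "play_rows", "arguments": {"motion": [[[0.075,0.002,0],[0,0,0]],[[0.075,0.002,-0.1],[0,0,0]],[[0.075,0.002,-0.25],[0,0,0]],[[0.075,0.002,-0.36],[0,0,0]],[[0.075,0.002,-0.43],[0,0,0]],[[0.075,0.002,-0.43],[0,0,0]],[[0.075,0.002,-0.43],[0,0,0]]]}}

```text
time: 31.25
tool_pos: [0.4357, -0.057, 0.1199]
tcp_rot: [-1.263, 1.118, -1.121]
wrist_force: [0.7, 0.5, -0.0]
width: 0.647
```

Request:
{"name": "play_rows", "arguments": {"motion": [[[0,0,0],[0,0,0]],[[0,0,0],[0,0,0]],[[0,0,0],[0,0,0]],[[0,0,0],[0,0,0]],[[0,0,0],[0,0,0]],[[0,0,0],[0,0,0]]], "gripper": 0.95, "squeeze": 90}}

```text
time: 32.0
tool_pos: [0.436, -0.057, 0.1206]
tcp_rot: [-1.262, 1.117, -1.121]
wrist_force: [-0.5, 0.5, 5.6]
width: 0.253
```

Request:
{"name": "play_rows", "arguments": {"motion": [[[0,0,0.05],[0,0,0]],[[0,0,0.2],[0,0,0]],[[0,0,0.35],[0,0,0]],[[0,0,0.4],[0,0,0]],[[0,0,0.4],[0,0,0]]]}}

```text
time: 32.62
tool_pos: [0.4353, -0.057, 0.2799]
tcp_rot: [-1.262, 1.117, -1.122]
wrist_force: [-0.4, -0.0, -7.8]
width: 0.253
```

Request:
{"name": "play_rows", "arguments": {"motion": [[[0.2,-0.07,0],[0,0,-0.249]],[[0.35,-0.12,0],[0,0,-0.249]],[[0.5,-0.15,0],[0,0,-0.249]],[[0.559,-0.174,0],[0,0,-0.249]],[[0.559,-0.174,0],[0,0,-0.249]],[[0.559,-0.174,0],[0,0,-0.249]],[[0.559,-0.174,0],[0,0,-0.249]]]}}

```text
time: 33.5
tool_pos: [0.6567, -0.126, 0.2769]
tcp_rot: [-1.175, 1.267, -1.262]
wrist_force: [-0.7, 0.1, -7.3]
width: 0.253
```

```bash
python3 - <<'E'
from h import *
import wm
go(.6594,-.1268,.1506,-94.2)
for n in ('top','scene','wrist'):
    im,d=save(n,'g11%s.png'%n); P=cloud(n,d)
    for r in cams.regions_of(n,'gauge')[:1]:
        p=P[r['mask']&(d>0)]; print(n,len(p))
        for lo,hi in((.14,.155),(.16,.185),(.24,.275),(.285,.31)):
            f=p[(p[:,2]>lo)&(p[:,2]<hi)]
            if len(f)>10: print(lo,len(f),f.mean(0).round(4),cv2.minAreaRect((f[:,:2]*1000).astype(np.float32)))
a=cv2.imread('pics/g11scene.png'); cv2.imwrite('pics/c11.png',cv2.resize(a[140:340,260:527],(800,600)))
E
```

```text
t 33.50 now [ 0.6567 -0.126   0.2769] yawx -94.3 toolx [-0.074 -0.997 -0.001] tooly [-0.003  0.001 -1.   ] q [-0.23  0.23  1.56  0.    1.35  1.42] F [-0.7  0.1 -7.3] wd 0.253
 shift [ 0.0068 -0.0021 -0.3159]
 turn [-0.001  -0.0041  0.0016] deg [-0.  -0.2  0.1]
top 807
0.16 420 [ 0.6456 -0.1231  0.1774] ((652.8544311523438, -126.31936645507812), (57.73387145996094, 52.11317443847656), 86.46504974365234)
0.24 281 [ 0.6129 -0.1229  0.2529] ((615.2154541015625, -121.9105453491211), (86.14289855957031, 30.691707611083984), 0.4662923812866211)
scene 333
wrist 14893
0.16 6434 [ 0.6724 -0.1286  0.1812] ((663.1082763671875, -126.8516616821289), (58.11369705200195, 66.9535903930664), 86.51020812988281)
0.24 2869 [ 0.6386 -0.1231  0.2503] ((628.6945190429688, -120.07917022705078), (32.09012222290039, 85.30928802490234), 87.48824310302734)
0.285 4531 [ 0.6603 -0.1263  0.3042] ((657.4338989257812, -123.9697036743164), (26.309886932373047, 24.071151733398438), 87.63623809814453)
```

View pics/c11.png

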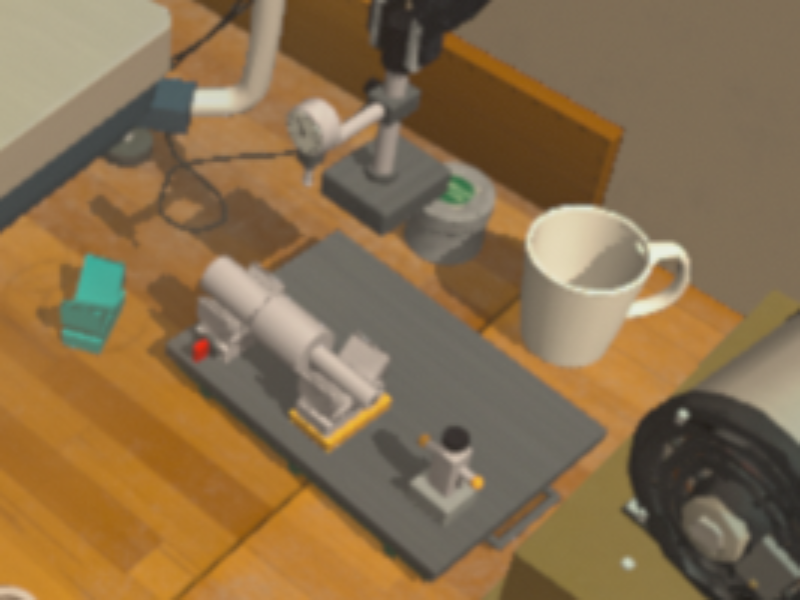

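View pics/g11wrist.png

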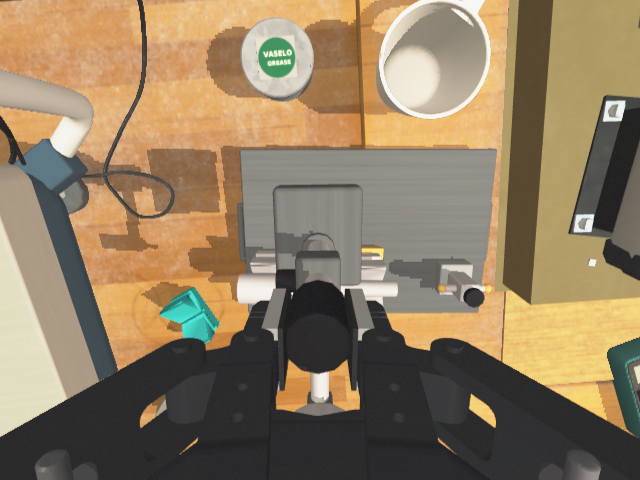

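```bash
python3 - <<'E'
from h import *
go(.6594,-.1268,.1506,-94.2)
im,d=save('wrist','g12.png'); P=cloud('wrist',d)
p=P[cams.regions_of('wrist','gauge')[0]['mask']&(d>0)]
f=p[(p[:,2]>.16)&(p[:,2]<.192)&(p[:,0]>.655)]
A=np.c_[f[:,:2]-f[:,:2].mean(0),np.ones(len(f))]; print(np.linalg.lstsq(A,f[:,2],rcond=None)[0],len(f),cv2.minAreaRect((f[:,:2]*1000).astype(np.float32)))
pl=P[(P[...,2]>.02)&(P[...,2]<.04)&(P[...,0]>.64)&(P[...,0]<.7)]
A=np.c_[pl[:,:2]-pl[:,:2].mean(0),np.ones(len(pl))]; print('plate',np.linalg.lstsq(A,pl[:,2],rcond=None)[0],len(pl))
# spindle centre part ends in top view
im,d=cams.read_camera('top');P=cloud('top',d)
E
```

```text
t 33.80 now [ 0.658  -0.1263  0.2793] yawx -94.3 toolx [-0.075 -0.997  0.   ] tooly [ 0.001 -0.    -1.   ] q [-0.23  0.23  1.56  0.    1.35  1.42] F [ 0.5  0.7 -6.3] wd 0.253
 shift [ 0.0034 -0.0012 -0.3219]
 turn [0.0002 0.0012 0.0016] deg [0.  0.1 0.1]
[-0.09513536  0.00118732  0.18138394] 5622 ((675.107666015625, -127.69661712646484), (58.12226104736328, 43.3541374206543), 86.61034393310547)
plate [-0.00210308  0.00196717  0.03137804] 11685
```

```bash
python3 - <<'E'
from h import *
im,d=save('wrist','g12.png'); P=cloud('wrist',d)
p=P[cams.regions_of('wrist','gauge')[0]['mask']&(d>0)]
for lo in np.arange(.62,.705,.006):
    f=p[(p[:,0]>lo)&(p[:,0]<lo+.006)&(p[:,2]<.2)&(abs(p[:,1]+.127)>.014)]
    if len(f): print(round(lo,3),len(f),np.percentile(f[:,2],[5,50,95]).round(4))
f=p[p[:,2]>.29]
for lo in np.arange(.64,.675,.004):
    k=f[(f[:,0]>lo)&(f[:,0]<lo+.004)]
    if len(k): print('cap',round(lo,3),len(k),np.percentile(k[:,2],[50,95]).round(4))
E
```

```text
0.626 83 [0.1795 0.1809 0.1821]
0.632 158 [0.1801 0.1813 0.1823]
0.638 183 [0.18   0.1812 0.1823]
0.644 346 [0.1799 0.1812 0.1823]
0.65 362 [0.1797 0.1812 0.1823]
0.656 394 [0.1798 0.1811 0.1823]
0.662 390 [0.1798 0.1811 0.1822]
0.668 417 [0.1797 0.1812 0.1822]
0.674 410 [0.1797 0.1811 0.1822]
0.68 417 [0.1799 0.1811 0.1823]
0.686 429 [0.1798 0.181  0.182 ]
0.692 426 [0.1645 0.1802 0.1819]
0.698 18 [0.1638 0.1708 0.1772]
cap 0.644 119 [0.3068 0.3077]
cap 0.648 491 [0.3072 0.3081]
cap 0.652 643 [0.3072 0.3082]
cap 0.656 673 [0.3072 0.3081]
cap 0.66 777 [0.3071 0.3081]
cap 0.664 1046 [0.3058 0.3078]
cap 0.668 480 [0.2996 0.3068]
```

Request:
{"name": "play_rows", "arguments": {"motion": [[[0.005,-0.001,-0.1],[0,0,0]],[[0.005,-0.001,-0.2],[0,0,0]],[[0.005,-0.001,-0.27],[0,0,0]],[[0.005,-0.001,-0.3],[0,0,0]],[[0.005,-0.001,-0.31],[0,0,0]],[[0.005,-0.001,-0.31],[0,0,0]],[[0.005,-0.001,-0.31],[0,0,0]]]}}

```text
time: 34.92
tool_pos: [0.6615, -0.1271, 0.1567]
tcp_rot: [-1.171, 1.261, -1.266]
wrist_force: [-0.4, 0.4, -6.9]
width: 0.253
```

Request:
{"name": "play_rows", "arguments": {"motion": [[[0,0,-0.003],[0,0,0]],[[0,0,-0.005],[0,0,0]],[[0,0,-0.007],[0,0,0]],[[0,0,-0.009],[0,0,0]],[[0,0,-0.009],[0,0,0]]]}}

```text
time: 35.55
tool_pos: [0.6605, -0.1269, 0.1513]
tcp_rot: [-1.173, 1.264, -1.264]
wrist_force: [1.1, -0.2, -5.3]
width: 0.249
```

Request:
{"name": "play_rows", "arguments": {"motion": [[[0,0,-0.002],[0,0,0]],[[0,0,-0.004],[0,0,0]],[[0,0,-0.004],[0,0,0]]]}}

```text
time: 35.92
tool_pos: [0.6608, -0.127, 0.1513]
tcp_rot: [-1.172, 1.263, -1.265]
wrist_force: [-3.6, 0.5, 5.7]
width: 0.253
```

```bash
python3 - <<'E'
from h import *
go(.6594,-.1268,.1506,-94.2)
save('scene','s13.png');a=cv2.imread('pics/s13.png'); cv2.imwrite('pics/c13.png',cv2.resize(a[190:340,300:500],(800,600)))
E
```

```text
t 35.92 now [ 0.6608 -0.127   0.1513] yawx -94.3 toolx [-0.075 -0.997  0.   ] tooly [ 0.002 -0.    -1.   ] q [-0.23  0.32  1.69 -0.    1.13  1.42] F [-3.6  0.5  5.7] wd 0.253
 shift [-0.0036  0.0006 -0.0016]
 turn [0.0006 0.0021 0.0018] deg [0.  0.1 0.1]
```

View pics/c13.png

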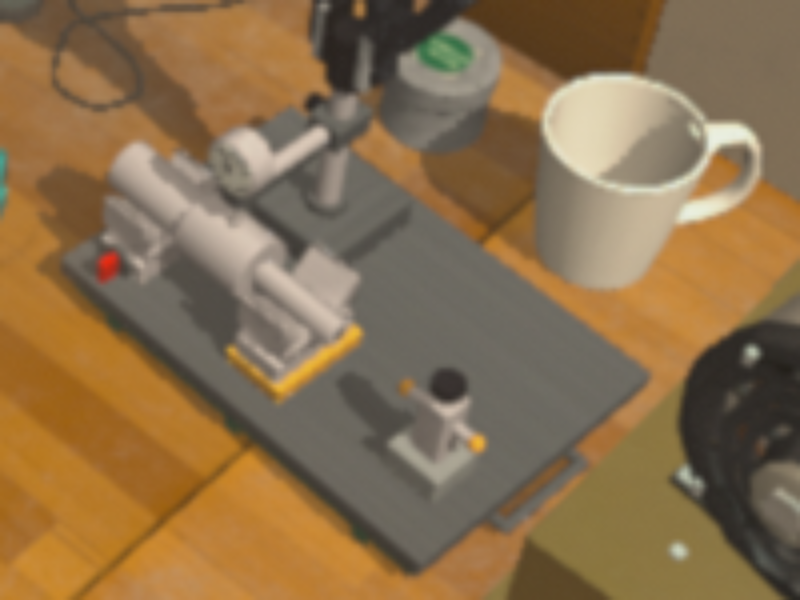

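Request:
{"name": "play_rows", "arguments": {"motion": [[[0,0,0],[0,0,0]],[[0,0,0],[0,0,0]],[[0,0,0],[0,0,0]],[[0,0,0],[0,0,0]],[[0,0,0.1],[0,0,0]],[[0,0,0.25],[0,0,0]],[[0,0,0.4],[0,0,0]],[[0,0,0.5],[0,0,0]],[[-0.4,0.3,0.5],[0,0,0]],[[-0.6,0.35,0.5],[0,0,0]]], "gripper": 0.4}}

```text
time: 37.22
tool_pos: [0.555, -0.0589, 0.35]
tcp_rot: [-1.172, 1.263, -1.265]
wrist_force: [-0.7, 0.2, 0.0]
width: 0.597
```

Request:
{"name": "play_rows", "arguments": {"motion": [[[-0.15,0.1,0],[0,0,0]],[[-0.15,0.1,0],[0,0,0]],[[-0.15,0.1,0],[0,0,0]],[[-0.15,0.1,0],[0,0,0]]]}}

```text
time: 37.72
tool_pos: [0.4964, -0.0202, 0.3496]
tcp_rot: [-1.172, 1.264, -1.265]
wrist_force: [0.2, 0.4, -0.8]
width: 0.602
```

```bash
python3 - <<'E'
from h import *
import wm
print(bot.read_state()['time'],bot.read_state()['tool_pos'])
for n in ('top','wrist','scene'):
    print(n)
    for l in('gauge','vblock','packing','mag_vblock','spindle'): wm.meas(l,'f_%s.png'%n,n)
    im,d=save(n,'f_%s.png'%n); P=cloud(n,d)
    m=(P[...,0]>.5)&(P[...,0]<.74)&(P[...,1]<-.03)&(P[...,1]>-.24)&(P[...,2]>.077)
    p=P[m]; u=np.array([.073,.9973]); a=(p[:,:2]-[.5847,-.1203])@u; b=(p[:,:2]-[.5847,-.1203])@np.array([u[1],-u[0]])
    for lo in np.arange(-.09,.09,.01):
        k=(a>=lo)&(a<lo+.01)&(abs(b)<.021)&(p[:,2]<.1)
        if k.sum()>2: print(round(lo,3),k.sum(),'z',np.percentile(p[k,2],[50,95]).round(4),'b',b[k].min().round(4),b[k].max().round(4))
    k=(p[:,2]>.142)&(p[:,2]<.16); print('dial',np.sum(k),a[k].mean(),b[k].mean(), 'range b',b[k].min() if k.any() else 0)
    k=(p[:,2]>.172)&(p[:,2]<.19); print('cap',np.sum(k),a[k].mean(),b[k].mean())
E
```

```text
37.725 [ 0.49642183 -0.02024387  0.34958913]
top
gauge 0.6 911 px 338 178 zmed 0.0552 zt 0.1782 [ 659.2 -127.6] [23.2 20.7] 2.2
gauge 0.17 263 px 397 215 zmed 0.0534 zt 0.0997 [ 575.1 -265.5] [15.7 16.8] 0.9
vblock 0.56 287 px 357 210 zmed 0.0761 zt 0.0856 [ 581.8 -171. ] [29.5 55.4] 86.0
mag_vblock 0.4 375 px 255 276 zmed 0.0745 zt 0.0978 [425.9  56. ] [15.3 15.6] 1.6
spindle 0.6 323 px 346 209 zmed 0.0802 zt 0.0910 [ 580.9 -118.7] [48.2 20.1] 66.4
-0.08 15 z [0.0787 0.0814] b -0.0047 0.0063
-0.07 27 z [0.0786 0.0828] b -0.0205 0.0202
-0.06 36 z [0.079  0.0825] b -0.0207 0.0203
-0.05 28 z [0.0792 0.0827] b -0.0198 0.0195
-0.04 22 z [0.0791 0.0817] b -0.0202 0.0206
-0.03 32 z [0.084  0.0923] b -0.017 0.0167
-0.02 33 z [0.0836 0.0894] b -0.0177 0.0182
-0.01 24 z [0.0847 0.0896] b -0.0166 -0.0053
-0.0 33 z [0.0858 0.091 ] b -0.0169 0.0183
0.01 43 z [0.0876 0.0925] b -0.0133 0.0182
0.02 11 z [0.0862 0.0904] b 0.005 0.0174
0.06 8 z [0.0832 0.0871] b -0.0117 0.0102
dial 122 -0.002076436920345458 0.006116173909104582 range b -0.008744306898885595
cap 104 -0.0017745926593384542 0.0746496493
[... 2124 characters left out ...]
06 0.0209
-0.05 33 z [0.0787 0.0835] b -0.0192 0.0208
-0.04 26 z [0.0782 0.0809] b -0.0184 0.0206
-0.03 55 z [0.0826 0.0907] b -0.0154 0.0137
-0.02 67 z [0.0866 0.0908] b -0.02 0.0168
-0.01 67 z [0.088  0.0935] b -0.0185 0.0115
-0.0 52 z [0.0871 0.0921] b -0.0181 0.0132
0.01 57 z [0.0876 0.092 ] b -0.018 0.0068
0.02 35 z [0.0841 0.0898] b -0.0168 0.0122
0.03 49 z [0.0842 0.0866] b -0.0165 0.009
0.04 43 z [0.0837 0.0866] b -0.0138 0.0087
0.05 42 z [0.0841 0.0877] b -0.0142 0.0081
0.06 44 z [0.0842 0.0874] b -0.0143 0.0106
0.07 29 z [0.0843 0.0863] b -0.0117 0.0118
dial 183 -0.004974815896311444 0.02374448243938527 range b -0.011573441904584337
cap 92 -0.0018965572909885149 0.07221615070238127
```

View pics/f_wrist.png

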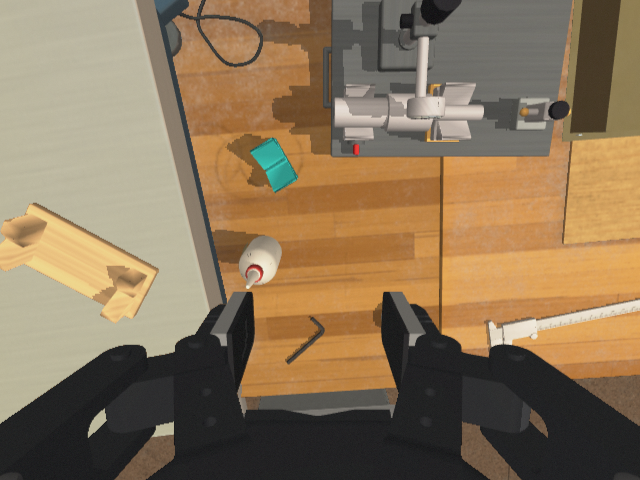

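View pics/f_scene.png

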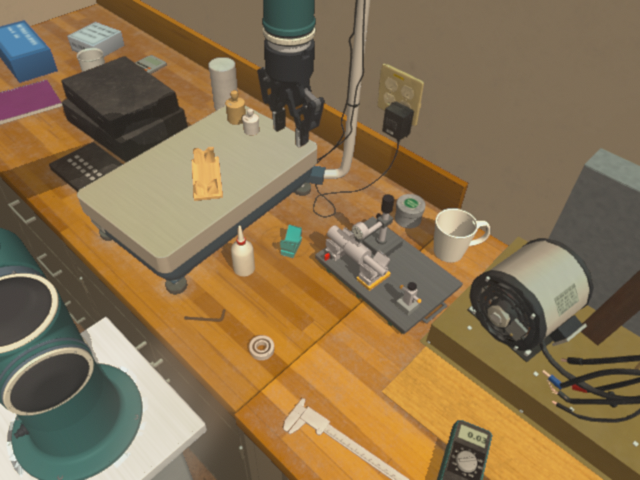

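```bash
python3 -c "
from workcell import bot
print(bot.finish_job()); print(bot.read_state()['time'])"
```

```text
the job is handed in; nothing more can be done
None
the job is handed in; nothing more can be done
```

The runout set-up is built and handed in at about 38 s of the 128 s allowed. `finish_job` reports no verdict, so the checks below are my own camera measurements.

- **Packing and loose V-block:** the packing lies on the plate with the V-block squarely on top. The block sat about 99 mm from the magnetic one. It was under 1 mm out of line and within about a degree, measured just after I placed it.
- **Spindle:** it lies in both vees with its thick journal in the magnetic block. The tops of the journals and the centre part all read at about their level heights. The lengthwise position is about 2 mm off the middle, within the 12 mm allowed. On lowering it, the wrist force changed by only about 7 N as it touched down.
- **Gauge:** it stands upright behind the spindle, with its cap 178 mm up, which is the right height. The plunger column is within about 5 mm of the middle of the centre part. I felt about 1 N from the plunger as the gauge was lowered. I could not read the plunger's travel directly, so that force and the geometry are the only evidence that it is pressed in.
- **Oil bottle and arm:** the bottle was untouched and still standing in the last pictures. The gripper was well clear of everything.

No check failed. The cameras disagreed with each other by about 2–5 mm, mostly where one thing hid another. In the last look from above, the gauge hid part of the centre part and most of the packing was covered.

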